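# Plug four tube stubs for back-purging

### The job

Four tube stubs, tacked to their base plates, are waiting on the welding bench to be filled with argon. Close the open top of each one with the purge plug of its own size, nose down in the bore and flange resting flat all round on the rim, and leave the stubs standing on their plates. Leave the hexagonal union between them where it stands.

Things in the scene. Friction and masses are not known exactly. Their poses are not given: they have to be found in the camera images.
- stub_34: The smallest tube stub: a round stainless tube standing upright and open at the top, outside diameter 33.7 mm, bore 28.4 mm, tacked to the middle of a loose square steel base plate 75 x 75 x 8 mm; the rim is 70 mm above the bench, the bore is 62 mm deep; 0.5 kg. Origin: centre of the plate's underside, on the tube's axis; z up the tube, x and y along the plate's sides.
- stub_48: The second smallest tube stub: a round stainless tube standing upright and open at the top, outside diameter 48.3 mm, bore 42.6 mm, tacked to the middle of a loose square steel base plate 85 x 85 x 8 mm; the rim is 70 mm above the bench, the bore is 62 mm deep; 0.7 kg. Origin: centre of the plate's underside, on the tube's axis; z up the tube, x and y along the plate's sides.
- stub_60: The second largest tube stub: a round stainless tube standing upright and open at the top, outside diameter 60.3 mm, bore 54.6 mm, tacked to the middle of a loose square steel base plate 95 x 95 x 8 mm; the rim is 70 mm above the bench, the bore is 62 mm deep; 0.85 kg. Origin: centre of the plate's underside, on the tube's axis; z up the tube, x and y along the plate's sides.
- stub_76: The largest tube stub: a round stainless tube standing upright and open at the top, outside diameter 76.1 mm, bore 70.2 mm, tacked to the middle of a loose square steel base plate 110 x 110 x 8 mm; the rim is 70 mm above the bench, the bore is 62 mm deep; 1.1 kg. Origin: centre of the plate's underside, on the tube's axis; z up the tube, x and y along the plate's sides.
- plug_34: The smallest purge plug, standing on its nose. From below: black rubber nose 14 mm high, 16.0 mm across at the foot, widening over 8 mm to 21.4; aluminium flange 38.4 mm across, 5 thick; round brass hub to grip, 24 across, 30 high (19 to 49 above the foot); steel nipple 9 across, to 58. About 70 g. Round. Origin: centre of the foot, z up. Seated, the flange is on the rim, the foot 14 mm below it.
- plug_48: The second smallest purge plug, standing on its nose. From below: black rubber nose 14 mm high, 30.2 mm across at the foot, widening over 8 mm to 35.6; aluminium flange 52.6 mm across, 5 thick; round brass hub to grip, 24 across, 30 high (19 to 49 above the foot); steel nipple 9 across, to 58. About 120 g. Round. Origin: centre of the foot, z up. Seated, the flange is on the rim, the foot 14 mm below it.
- plug_60: The second largest purge plug, standing on its nose. From below: black rubber nose 14 mm high, 42.2 mm across at the foot, widening over 8 mm to 47.6; aluminium flange 64.6 mm across, 5 thick; round brass hub to grip, 24 across, 30 high (19 to 49 above the foot); steel nipple 9 across, to 58. About 170 g. Round. Origin: centre of the foot, z up. Seated, the flange is on the rim, the foot 14 mm below it.
- plug_76: The largest purge plug, standing on its nose. From below: black rubber nose 14 mm high, 57.8 mm across at the foot, widening over 8 mm to 63.2; aluminium flange 80.2 mm across, 5 thick; round brass hub to grip, 24 across, 30 high (19 to 49 above the foot); steel nipple 9 across, to 58. About 240 g. Round. Origin: centre of the foot, z up. Seated, the flange is on the rim, the foot 14 mm below it.
- union: Bystander: a steel hexagonal union fitting, 42 mm across its corners, 38 mm high, standing among the work; loose. Origin: centre of its underside, z up.
Things that resemble listed ones, but are neither listed nor needed, are in the scene too. Leave any pink look-alike of the stub_34 alone.

How it is judged:
At the end, for the whole second after the job is handed in: Each of the four purge plugs is seated in the stub of its own size: plug axis within 8 mm of the tube axis, foot of the nose 53 to 59 mm above the underside of the base plate (56 when the flange lies on the rim), plug within 0.08 rad and stub within 0.05 rad of upright, plugs at rest (horizontal distance between plug_34 and stub_34 below 0.008 m and z of plug_34 in the frame of stub_34 between 0.053 and 0.059 m and angle between each of plug_34, plug_48, plug_60, plug_76's own z axis and vertical below 0.08 rad and angle between each of stub_34, stub_48, stub_60, stub_76's own z axis and vertical below 0.05 rad and linear speed of each of plug_34, plug_48, plug_60, plug_76 below 0.02 m/s and angular speed of each of plug_34, plug_48, plug_60, plug_76 below 0.2 rad/s and horizontal distance between plug_48 and stub_48 below 0.008 m and z of plug_48 in the frame of stub_48 between 0.053 and 0.059 m and horizontal distance between plug_60 and stub_60 below 0.008 m and z of plug_60 in the frame of stub_60 between 0.053 and 0.059 m and horizontal distance between plug_76 and stub_76 below 0.008 m and z of plug_76 in the frame of stub_76 between 0.053 and 0.059 m); the robot touches nothing.
It fails at once if the hexagonal union is moved more than 20 mm (distance of union from where it was at the start of the episode above 0.02 m).
It also fails if it takes over 106 s, if anything falls off the work surface, if the arm or the gripper's body presses on something with over 40 N, if the wrist force passes 120 N, or if a joint passes its speed limit or range.

### The arm

A 6-joint arm with a two-finger parallel gripper is mounted at the origin on the work surface. World frame = base frame: x ahead of the robot, y to its left, z up, the work surface at z = 0. Lengths are in m, angles in rad, forces in N, time in s.
With the tool pointing down it reaches from about 0.25 to 0.725 m from the base axis. Payload 9.7 kg.
Tool frame: the origin (TCP) lies at the very end of the fingers, on their centre line; the grasp point (between the pads) lies 19 mm behind it (arm.hold_point_z is the distance from the TCP to the grasp point, in m); z points along the fingers, y is the line along which they close (so a half turn about z gives the same grasp; the last joint's range is limited). The gripper opens to 85 mm and grips with 20 to 120 N. Pads are 22 mm wide; open, the fingers measure 114 mm over their backs; the gripper's body (76 mm by 85 mm) begins 54 mm behind the grasp point. The pads swing forward as they close: fully open they stand 13 mm farther back than shut.
Start: joints at [-1.148, 0.087, 0.176, 1.66, 0, 1.571], TCP at [0.226, -0.502, 0.231] pointing down, gripper open.
Joint ranges: [-3.13, 3.13], [-0.85, 1.81], [-1.15, 1.24], [-2.2, 2.28], [-1.44, 1.52], [-3.14, 3.14]. Speed limits (rad/s): [2.22, 2.22, 2.57, 3.14, 3.14, 3.14].

### API

Orientations are given as a unit quaternion [x, y, z, w].
In Python, from workcell import read_state, optics, arm gives the robot as it stands.
- The arm moves only by the tool arm_command, never from a script. Its argument "series" is a list of rows, each a list of 3 entries, a list of its own where there are three numbers: the shift along the tool's x, y, z in mm, then the turn, a rotation vector about the tool's x, y, z in rad, then the opening, from -1 (shut) to 1 (fully open), so that 0 is half open. In form: [[[x, y, z], [ax, ay, az], claw], ...]. A call has exactly 5 rows; each row shifts and turns the commanded pose from where the row before left it, along the tool's axes as they then stand; what a row does not reach is not made up. A row lasts 1/12 s, in which the tool goes at most 41.7 mm and 7.16 degrees, less where a joint would pass 70% of its speed; a pose out of reach is approached as far as the arm can. A call with a gripper value outside its range is refused whole. The fingers move at their own pace and stop on an object; the grip force is fixed at half the most. Time passes only in rows, so rows that do not move let the fingers close, or fill a call up. It gives the time, the measured TCP pose, the force, the opening and the grip force at its end, in the units of the state.
- read_state(): the state, without advancing time (a new reading comes with each control period).
- optics.read_camera(name): name is "scene" or "side" or "wrist"; returns a dict with "color" (400x640x3 uint8, blue, green, red), "mtx" (3x3 intrinsics, pixels), "rvec" (rotation vector, rad) and "tvec" (3), from world to camera coordinates, as OpenCV has them. Camera axes: x right, y down, z forward; pixel columns grow to the right and rows downward; lengths in m; the calibration is good to about 2 mm. A picture is of the moment at which its call begins. There is no depth.
- arm.sign_off(): hands the job in; it is judged then, once.
The state is a dict: "time_s": time; "joint_positions": joint angles; "qd": joint speeds; "joint_efforts": joint torques, N m; "tool_pos": TCP position; "tcp_rot": TCP orientation; "contact_force": force on the tool from outside, world axes, zero at the start; "ft_torque": the same for the moment, N m; "grip_width": finger opening in m; "gripper_force": force on a finger pad.
Only numpy, scipy, OpenCV 4.12 (cv2) and the standard library are available. Lean on these libraries where they do the work, as an engineer would, in place of code of your own. Each camera call takes 0.05 s, during which the arm holds its last target. There are 200 camera calls.

## Working session

There is one attempt and no reset: what is moved stays moved. The work goes in short steps, Python scripts to look and compute and a tool call to move; the robot and the scene stay as the last step left them, time stands still between calls to the robot, and variables do not carry over. Pictures are saved under pics/ and viewed, at most 14 in all, crops included, and the job is handed in when it is done.

Besides the shell and the picture viewer there is one more tool, called after "Request:" as a command line: name --argument value ..., lists and objects as JSON in quotes. arm_command: Moves the arm, as the interface text tells. Its arguments: {"type":"object","properties":{"series":{"type":"array","items":{"type":"array"}}},"required":["series"]}

```bash
mkdir -p pics; ls; python3 - <<'E'
from workcell import read_state, optics, arm
import cv2,numpy as np
s=read_state();print(s)
for n in("scene","side","wrist"):
    c=optics.read_camera(n);cv2.imwrite(f"pics/{n}0.png",c["color"]);R=cv2.Rodrigues(np.array(c["rvec"]))[0]
    print(n,np.array(c["mtx"]).tolist(),(-R.T@np.array(c["tvec"]).ravel()).round(3),R[2].round(3))
E
```

```text
pics
{'time_s': 0.0, 'joint_positions': array([-1.14803199e+00,  8.74530685e-02,  1.75121332e-01,  1.65978468e+00,
        1.01911942e-05,  1.57079655e+00]), 'qd': array([ 1.82694515e-04,  2.56415096e-05, -5.44941955e-04, -7.90325419e-04,
       -1.25400429e-03, -1.70716658e-05]), 'joint_efforts': array([-3.56983865e-04, -5.20391607e+01,  4.64799535e+01,  1.63403997e-02,
       -5.25690621e-05,  3.01977127e-05]), 'tool_pos': array([ 0.22556488, -0.50136823,  0.23058035]), 'tcp_rot': array([ 9.77741665e-01,  2.09811346e-01, -1.33502724e-04, -6.46421769e-04]), 'contact_force': array([-0.14470621,  0.44826543,  0.0825592 ]), 'ft_torque': array([ 0.01349166, -0.06104198, -0.03229566]), 'gripper_force': 0.0, 'grip_width': 0.08553450028049882}
scene [[381.1240181895083, 0.0, 321.6808931021864], [0.0, 381.1240181895083, 198.05241670573042], [0.0, 0.0, 1.0]] [ 0.94  -0.482  1.078] [-0.345  0.351 -0.87 ]
side [[378.06716791340295, 0.0, 316.0126139521414], [0.0, 378.06716791340295, 199.7859124817386], [0.0, 0.0, 1.0]] [0.4   0.639 0.712] [ 0.095 -0.723 -0.684]
wrist [[305.09123326869155, 0.0, 320.9268835679668], [0.0, 305.09123326869155, 195.61882476458553], [0.0, 0.0, 1.0]] [ 0.3   -0.467  0.374] [-0.289 -0.127 -0.949]
```

View pics/scene0.png

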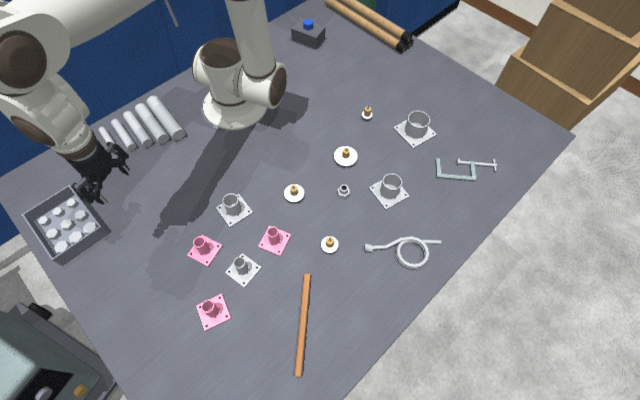

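View pics/side0.png

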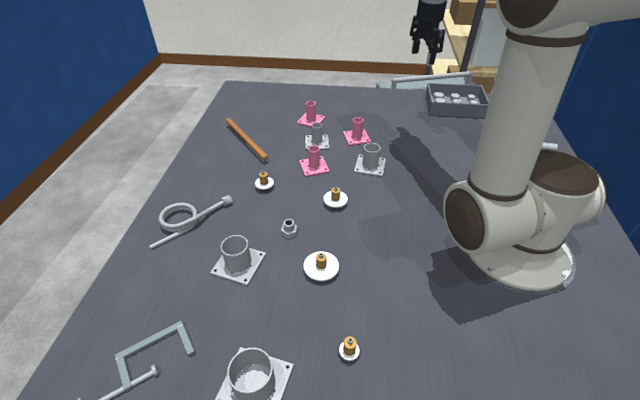

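The scene view shows plugs at (367,113) smallest, (346,156) largest, (294,193) and (330,244). The stubs are at (417,125) 76, (390,187) 60, (234,205) 48 and (241,268) 34, the union is at (344,190), and there are three pink decoys. Next I'll segment these.

```bash
cat > h.py <<'E'
from workcell import read_state, optics, arm
import cv2,numpy as np
def ray(c,uv,z):
    R=cv2.Rodrigues(np.array(c["rvec"]))[0];t=np.array(c["tvec"]).ravel()
    p=cv2.undistortPoints(np.float64(uv).reshape(-1,1,2),np.array(c["mtx"]),None).reshape(-1,2)
    d=np.c_[p,np.ones(len(p))]@R;o=-R.T@t
    return (o+d*((z-o[2])/d[:,2])[:,None])[:,:2]
def proj(c,P):
    return cv2.projectPoints(np.float64(P).reshape(-1,1,3),np.array(c["rvec"]),np.array(c["tvec"]),np.array(c["mtx"]),None)[0].reshape(-1,2)
E
python3 - <<'E'
from h import *
for n in("scene","side"):
    c=optics.read_camera(n);im=c["color"];hsv=cv2.cvtColor(im,cv2.COLOR_BGR2HSV)
    br=cv2.inRange(hsv,(8,90,60),(28,255,255))
    k,l,st,ce=cv2.connectedComponentsWithStats(br)
    for i in range(1,k):
        if 15<st[i,4]<400: print(n,"brass",st[i],ce[i].round(1),ray(c,ce[i],.034).round(3))
    wh=cv2.inRange(hsv,(0,0,225),(180,30,255))
    for q in cv2.findContours(wh,0,2)[0]:
        if len(q)>12:
            p=ray(c,q.reshape(-1,2),.019); m,r=cv2.minEnclosingCircle(np.float32(p)); print(n,"white",q.mean((0,1)).round(),np.round(m,4),"d",round(2*r,4))
    d=cv2.inRange(hsv,(0,0,120),(180,28,224))
    cv2.imwrite(f"pics/{n}1.png",cv2.resize(im[95:325,185:465] if n=="scene" else im[85:400,195:435],None,fx=2.5 if n=="scene" else 1.9,fy=2.5 if n=="scene" else 1.9,interpolation=2))
    g=cv2.cvtColor(im,cv2.COLOR_BGR2GRAY);print(n,"bench",g[230,400])
E
```

```text
scene brass [365 107   6   9  41] [367.1 111.1] [[0.381 0.31 ]]
scene brass [343 149   6   9  40] [345.6 153.2] [[0.457 0.118]]
scene brass [291 186   6   9  39] [293.6 190.4] [[ 0.443 -0.106]]
scene brass [327 238   7   9  43] [329.8 242.6] [[ 0.65  -0.149]]
scene brass [ 74 384  13  13 110] [ 79.9 390.2] [[ 0.502 -0.86 ]]
scene white [243. 270.] [ 0.5318 -0.3831] d 0.0979
scene white [ 60. 246.] [ 0.1005 -0.7255] d 0.0345
scene white [404. 249.] [0.8011 0.0118] d 0.2252
scene white [330. 244.] [ 0.6485 -0.1489] d 0.0527
scene white [ 73. 236.] [ 0.0999 -0.6799] d 0.0331
scene white [236. 213.] [ 0.3593 -0.2817] d 0.108
scene white [388. 198.] [0.6515 0.12  ] d 0.1243
scene white [294. 192.] [ 0.4417 -0.1056] d 0.0668
scene white [377. 184.] [0.607  0.1144] d 0.0321
scene white [345. 156.] [0.4558 0.1203] d 0.0822
scene white [104. 134.] [-0.1922 -0.4227] d 0.0703
scene white [414. 135.] [0.5503 0.3771] d 0.1318
scene white [121. 132.] [-0.1627 -0.3779] d 0.1335
scene white [366. 116.] [0.3808 0.3081] d 0.0373
scene white [131. 121.] [-0.1793 -0.3265] d 0.1046
scene white [142. 111.
[... 1005 characters left out ...]
9
side white [254. 380.] [0.545  0.3839] d 0.0438
side white [281. 376.] [0.5136 0.3748] d 0.0771
side white [243. 350.] [0.5753 0.3331] d 0.0361
side white [347. 352.] [0.384  0.3082] d 0.0383
side white [248. 279.] [0.6122 0.1754] d 0.0227
side white [566. 273.] [-0.0816  0.0822] d 0.0257
side white [215. 272.] [0.6903 0.1658] d 0.0211
side white [320. 265.] [0.4588 0.1187] d 0.0802
side white [567. 252.] [-0.1039  0.0158] d 0.0482
side white [164. 239.] [0.8461 0.086 ] d 0.0626
side white [336. 199.] [ 0.4458 -0.1064] d 0.0648
side white [266. 183.] [ 0.6512 -0.1496] d 0.0529
side white [359. 168.] [ 0.383  -0.2438] d 0.0375
side white [308. 142.] [ 0.5556 -0.3646] d 0.0474
side bench 102
```

View pics/scene1.png

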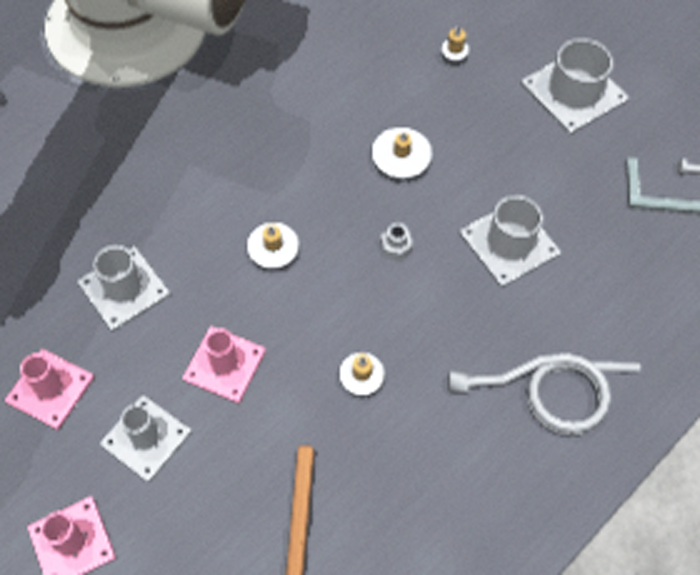

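```bash
python3 - <<'E'
from h import *
c=optics.read_camera("scene");f=lambda L,z:ray(c,np.array(L)/2.5+[185,95],z)
pl={76:[(523,82),(628,97)],60:[(461,231),(560,250)],48:[(78,285),(169,290)],34:[(102,438),(190,431)]}
for k,v in pl.items():
    p=f(v,.008);print(k,p.mean(0).round(4),np.linalg.norm(p[0]-p[1])/2**.5)
for k,v in {76:(584,60),60:(518,215),48:(115,262),34:(137,409)}.items(): print("rim",k,f([v],.07).round(4))
print("union",f([(397,229)],.038))
s=optics.read_camera("side")
# rim check: bright-plate contours in scene, edges via ellipse fit on a top-rim crop
for k,v in {76:(584,60),60:(518,215),48:(115,262),34:(137,409)}.items():
    xy=f([v],.07)[0]; print(k,"side px of rim centre",proj(s,[*xy,.07]).round(1))
cv2.imwrite("pics/side2.png",cv2.resize(s["color"][90:180,280:410],None,fx=5,fy=5,interpolation=2))
cv2.imwrite("pics/side3.png",cv2.resize(s["color"][220:400,190:310],None,fx=3.3,fy=3.3,interpolation=2))
E
```

```text
76 [0.5492 0.3857] 0.10649490536534838
60 [0.6495 0.1262] 0.09208945159613705
48 [ 0.3548 -0.2797] 0.08180515469860805
34 [ 0.5265 -0.3801] 0.07199000134529063
rim 76 [[0.5474 0.3851]]
rim 60 [[0.6488 0.126 ]]
rim 48 [[ 0.354  -0.2773]]
rim 34 [[ 0.5203 -0.3748]]
union [[0.5459366  0.01753743]]
76 side px of rim centre [[250.8 368.4]]
60 side px of rim centre [[234.9 245.2]]
48 side px of rim centre [[372.2 147.7]]
34 side px of rim centre [[319.2 126.2]]
```

View pics/side2.png

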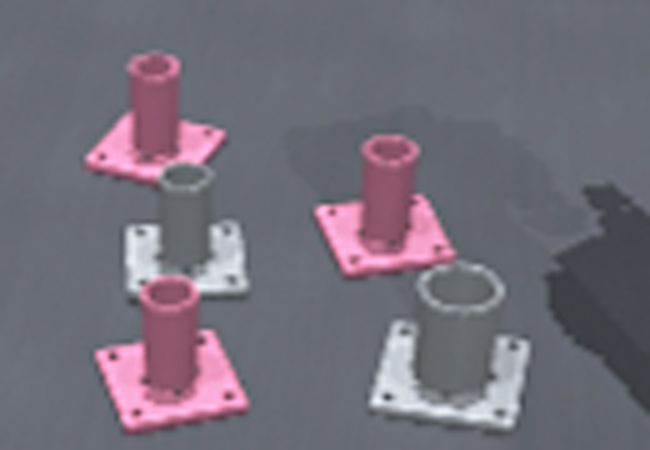

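View pics/side3.png

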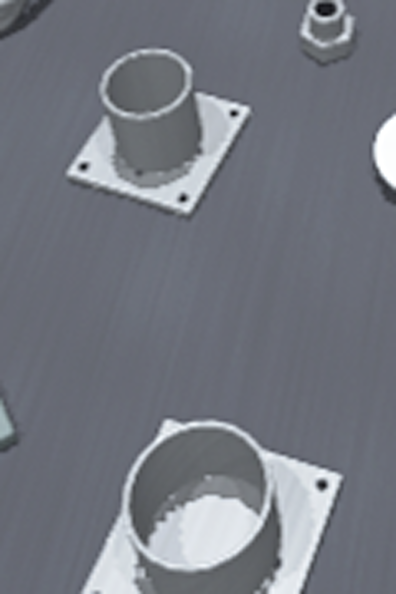

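Request:
arm_command --series '[[[0,0,0],[0,0,-0.115],1],[[0,0,0],[0,0,-0.115],1],[[0,0,0],[0,0,-0.115],1],[[0,0,0],[0,0,-0.115],1],[[0,0,0],[0,0,-0.115],1]]'

```text
time_s: 0.77
tool_pos: [0.2257, -0.5015, 0.2312]
tcp_rot: [0.877, 0.481, 0.0, -0.0]
contact_force: [-0.3, -0.9, 0.5]
grip_width: 0.0852
gripper_force: 0.0
```

Request:
arm_command --series '[[[0,0,0],[0,0,-0.115],1],[[0,0,0],[0,0,-0.115],1],[[0,0,0],[0,0,-0.115],1],[[0,0,0],[0,0,-0.115],1],[[0,0,0],[0,0,-0.115],1]]'

```text
time_s: 1.18
tool_pos: [0.2257, -0.5015, 0.2312]
tcp_rot: [0.704, 0.71, 0.0, -0.0]
contact_force: [-0.5, -0.1, 0.3]
grip_width: 0.0857
gripper_force: 0.0
```

Side-view rims: 34 at (317.4,125.6), 48 at (372,147.6), 60 at (234.5,245.2), 76 at (250.3,370.3). These agree with the scene-view rims. Moving over plug_60.

```bash
python3 - <<'E'
from h import *
s=optics.read_camera("side")
for k,v in {76:(250.3,370.3),60:(234.5,245.2),48:(372,147.6),34:(317.4,125.6)}.items(): print(k,ray(s,[v],.07).round(4))
E
```

```text
76 [[0.5474 0.3882]]
60 [[0.6498 0.1261]]
48 [[ 0.3546 -0.2777]]
34 [[ 0.5263 -0.3776]]
```

Request:
arm_command --series '[[[26,14.5,0],[0,0,0],1],[[26,14.5,0],[0,0,0],1],[[26,14.5,0],[0,0,0],1],[[26,14.5,0],[0,0,0],1],[[26,14.5,0],[0,0,0],1]]'

```text
time_s: 1.65
tool_pos: [0.2983, -0.3702, 0.2313]
tcp_rot: [0.708, 0.707, -0.0, 0.0]
contact_force: [1.2, 0.2, 0.5]
grip_width: 0.0856
gripper_force: 0.0
```

Request:
arm_command --series '[[[26,14.5,0],[0,0,0],1],[[26,14.5,0],[0,0,0],1],[[26,14.5,0],[0,0,0],1],[[26,14.5,0],[0,0,0],1],[[26,14.5,0],[0,0,0],1]]'

```text
time_s: 2.07
tool_pos: [0.3706, -0.2399, 0.2314]
tcp_rot: [0.708, 0.707, 0.0, 0.0]
contact_force: [0.7, -1.1, 0.4]
grip_width: 0.0852
gripper_force: 0.0
```

Request:
arm_command --series '[[[26,14.5,0],[0,0,0],1],[[26,14.5,0],[0,0,0],1],[[26,14.5,0],[0,0,0],1],[[26,14.5,0],[0,0,0],1],[[0,0,0],[0,0,-0.008],1]]'

```text
time_s: 2.48
tool_pos: [0.4295, -0.1338, 0.2312]
tcp_rot: [0.703, 0.711, 0.001, -0.0]
contact_force: [0.6, 0.3, 0.4]
grip_width: 0.0852
gripper_force: 0.0
```

Request:
arm_command --series '[[[0,0,0],[0,0,0.01],1],[[14,7,20],[0,0,0],1],[[14,7.5,20],[0,0,0],1],[[0,0,30],[0,0,0],1],[[0,0,30],[0,0,0],1]]'

```text
time_s: 2.9
tool_pos: [0.4426, -0.1096, 0.1307]
tcp_rot: [0.708, 0.706, 0.0, 0.001]
contact_force: [0.1, 0.1, 0.3]
grip_width: 0.0854
gripper_force: 0.0
```

```bash
python3 - <<'E'
from h import *
c=optics.read_camera("wrist");im=c["color"];hsv=cv2.cvtColor(im,cv2.COLOR_BGR2HSV);print(read_state()["tool_pos"],read_state()["tcp_rot"])
k,l,st,ce=cv2.connectedComponentsWithStats(cv2.inRange(hsv,(8,90,60),(28,255,255)))
for i in range(1,k):
    if st[i,4]>60: print("brass",st[i],ce[i].round(1),ray(c,ce[i],.036).round(4))
for q in cv2.findContours(cv2.inRange(hsv,(0,0,200),(180,40,255)),0,2)[0]:
    if len(q)>20:
        m,r=cv2.minEnclosingCircle(np.float32(ray(c,q.reshape(-1,2),.019))); print("white",q.mean((0,1)).round(),np.round(m,4),"d",round(2*r,4))
cv2.imwrite("pics/w1.png",im)
E
```

```text
[ 0.43993364 -0.1092438   0.12428286] [ 0.70809776  0.70610572 -0.00192236 -0.00292789]
brass [310 177  28  35 607] [323.1 192.7] [[ 0.4444 -0.1035]]
brass [ 536  223   52   38 1027] [559.7 239.8] [[ 0.6493 -0.1469]]
white [376. 344.] [ 0.4998 -0.2752] d 0.0301
white [253. 328.] [ 0.3726 -0.261 ] d 0.0816
white [379. 304.] [ 0.505  -0.2309] d 0.0635
white [546. 229.] [ 0.6501 -0.1477] d 0.0547
white [323. 188.] [ 0.4444 -0.1048] d 0.0663
white [467.  32.] [0.5513 0.0163] d 0.0454
```

View pics/w1.png

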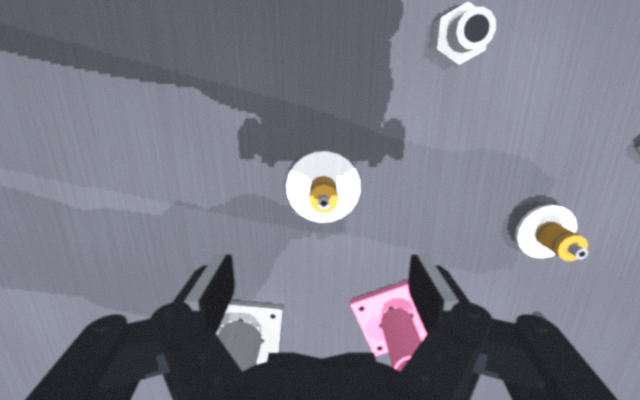

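The wrist view shows plug_60's hub at (323,193) between the open fingers, confirming (0.444,-0.105). Descending partly and letting it settle.

Request:
arm_command --series '[[[4,2,30],[0,0,0],1],[[0,0,25],[0,0,0],1],[[0,0,0],[0,0,0],1],[[0,0,0],[0,0,0],1],[[0,0,0],[0,0,0],1]]'

```text
time_s: 3.37
tool_pos: [0.445, -0.1059, 0.0783]
tcp_rot: [0.708, 0.707, 0.0, 0.001]
contact_force: [-0.1, -0.2, 0.2]
grip_width: 0.0853
gripper_force: 0.0
```

Request:
arm_command --series '[[[1,-0.5,25],[0,0,0],1],[[0,0,20],[0,0,0],1],[[0,0,11.5],[0,0,0],1],[[0,0,0],[0,0,0],1],[[0,0,0],[0,0,0],-1]]'

```text
time_s: 3.78
tool_pos: [0.4444, -0.1044, 0.021]
tcp_rot: [0.707, 0.707, 0.0, 0.0]
contact_force: [0.2, 0.0, 0.6]
grip_width: 0.0757
gripper_force: 0.0
```

Request:
arm_command --series '[[[0,0,0],[0,0,0],-1],[[0,0,0],[0,0,0],-1],[[0,0,0],[0,0,0],-1],[[0,0,0],[0,0,0],-1],[[0,0,0],[0,0,0],-1]]'

```text
time_s: 4.2
tool_pos: [0.4445, -0.1043, 0.0206]
tcp_rot: [0.707, 0.707, 0.0, 0.001]
contact_force: [0.1, 0.7, 4.8]
grip_width: 0.0225
gripper_force: 58.5
```

Request:
arm_command --series '[[[0,0,0],[0,0,0],-1],[[0,0,0],[0,0,0],-1],[[0,0,0],[0,0,0],-1],[[0,0,0],[0,0,0],-1],[[0,0,0],[0,0,0],-1]]'

```text
time_s: 4.62
tool_pos: [0.4445, -0.1043, 0.0207]
tcp_rot: [0.707, 0.707, 0.0, 0.001]
contact_force: [-0.2, 0.3, 5.6]
grip_width: 0.0221
gripper_force: 58.5
```

Request:
arm_command --series '[[[0,0,-20],[0,0,0],-1],[[0,0,-35],[0,0,0],-1],[[0,0,-35],[0,0,0],-1],[[0,0,-35],[0,0,0],-1],[[0,0,-35],[0,0,0],-1]]'

```text
time_s: 5.03
tool_pos: [0.4434, -0.104, 0.1811]
tcp_rot: [0.707, 0.707, -0.0, -0.0]
contact_force: [0.2, -0.7, -1.7]
grip_width: 0.0221
gripper_force: 59.3
```

Request:
arm_command --series '[[[23,20.5,0],[0,0,0],-1],[[23,20.5,0],[0,0,0],-1],[[23,20.5,0],[0,0,0],-1],[[23,20.5,0],[0,0,0],-1],[[23,20.5,0],[0,0,0],-1]]'

```text
time_s: 5.45
tool_pos: [0.5471, 0.0121, 0.1794]
tcp_rot: [0.707, 0.707, -0.0, -0.0]
contact_force: [0.3, -0.0, -1.8]
grip_width: 0.0223
gripper_force: 59.4
```

Request:
arm_command --series '[[[23,20.5,0],[0,0,0],-1],[[23,20.5,0],[0,0,0],-1],[[23,20.5,0],[0,0,0],-1],[[23,20.5,0],[0,0,0],-1],[[23,20.5,0],[0,0,0],-1]]'

```text
time_s: 5.87
tool_pos: [0.6495, 0.1271, 0.179]
tcp_rot: [0.707, 0.707, -0.0, -0.0]
contact_force: [1.1, -0.9, -1.4]
grip_width: 0.0223
gripper_force: 59.4
```

Request:
arm_command --series '[[[0,0,25],[0,0,0],-1],[[0,0,25],[0,0,0],-1],[[0,0,0],[0,0,0],-1],[[0,0,0],[0,0,0],-1],[[0,0,0],[0,0,0],-1]]'

```text
time_s: 6.28
tool_pos: [0.649, 0.1257, 0.131]
tcp_rot: [0.707, 0.707, 0.0, 0.0]
contact_force: [-0.7, -0.3, -1.4]
grip_width: 0.0223
gripper_force: 59.6
```

```bash
python3 - <<'E'
from h import *
print(read_state()["tool_pos"],read_state()["tcp_rot"])
a=[optics.read_camera(n) for n in("wrist","side")]
cv2.imwrite("pics/w2.png",np.vstack([a[0]["color"][100:390,140:500],a[1]["color"][130:310,130:490]]))
for c in a:
  print(proj(c,[[.6495,.126,.07]]).round(1))
E
```

```text
[0.64895701 0.12565345 0.13103455] [7.07210692e-01 7.07002794e-01 2.45897935e-04 1.61974091e-04]
[[321.8 214.6]]
[[234.6 245.2]]
```

View pics/w2.png

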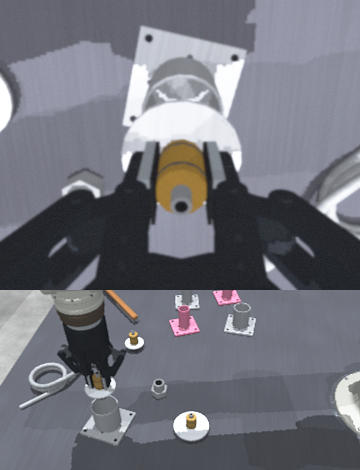

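The plug is held upright above stub_60, so I'm lowering it and releasing.

Request:
arm_command --series '[[[0.5,0.5,20],[0,0,0],-1],[[0,0,18],[0,0,0],-1],[[0,0,8],[0,0,0],-1],[[0,0,5],[0,0,0],-1],[[0,0,2],[0,0,0],-1]]'

```text
time_s: 6.8
tool_pos: [0.6495, 0.1262, 0.0772]
tcp_rot: [0.707, 0.707, 0.0, 0.0]
contact_force: [-0.1, -0.7, -1.5]
grip_width: 0.0223
gripper_force: 59.6
```

Request:
arm_command --series '[[[0,0,1],[0,0,0],-1],[[0,0,0],[0,0,0],-1],[[0,0,0],[0,0,0],-1],[[0,0,0],[0,0,0],-1],[[0,0,0],[0,0,0],-1]]'

```text
time_s: 7.22
tool_pos: [0.6499, 0.1264, 0.0768]
tcp_rot: [0.707, 0.707, 0.001, 0.0]
contact_force: [0.4, 0.1, 2.6]
grip_width: 0.0223
gripper_force: 59.9
```

Request:
arm_command --series '[[[0,0,0],[0,0,0],1],[[0,0,0],[0,0,0],1],[[0,0,0],[0,0,0],1],[[0,0,0],[0,0,0],1],[[0,0,0],[0,0,0],1]]'

```text
time_s: 7.63
tool_pos: [0.6494, 0.1263, 0.0758]
tcp_rot: [0.707, 0.707, -0.0, -0.0]
contact_force: [-0.6, 0.2, -0.6]
grip_width: 0.0808
gripper_force: 0.0
```

Request:
arm_command --series '[[[0,0,-15],[0,0,0],1],[[0,0,-30],[0,0,0],1],[[0,0,-30],[0,0,0],1],[[0,-25,-10],[0,0,0],1],[[0,-28,0],[0,0,0],1]]'

```text
time_s: 8.05
tool_pos: [0.598, 0.1265, 0.1637]
tcp_rot: [0.707, 0.707, 0.002, 0.001]
contact_force: [-0.4, 0.6, 0.3]
grip_width: 0.0854
gripper_force: 0.0
```

Request:
arm_command --series '[[[-2,-35,0],[0,0,0],1],[[-2,-35,0],[0,0,0],1],[[-2,-35,0],[0,0,0],1],[[-1,-35,0],[0,0,0],1],[[0,0,20],[0,0,0],1]]'

```text
time_s: 8.47
tool_pos: [0.4536, 0.1195, 0.1449]
tcp_rot: [0.707, 0.707, 0.002, 0.001]
contact_force: [0.3, -1.1, -0.2]
grip_width: 0.0849
gripper_force: 0.0
```

Request:
arm_command --series '[[[0,0,30],[0,0,0],1],[[0,0,30],[0,0,0],1],[[0,0,0],[0,0,0],1],[[0,0,0],[0,0,0],1],[[0,0,0],[0,0,0],1]]'

```text
time_s: 8.88
tool_pos: [0.4571, 0.1195, 0.0824]
tcp_rot: [0.707, 0.707, 0.001, 0.0]
contact_force: [-0.6, -0.4, 0.9]
grip_width: 0.0853
gripper_force: 0.0
```

```bash
cat > look.py <<'E'
from h import *
s=read_state();print(s["tool_pos"].round(4),s["tcp_rot"].round(4))
for n in("wrist","side","scene"):
    c=optics.read_camera(n);hsv=cv2.cvtColor(c["color"],cv2.COLOR_BGR2HSV)
    k,l,st,ce=cv2.connectedComponentsWithStats(cv2.inRange(hsv,(8,90,60),(28,255,255)))
    for i in range(1,k):
        p=ray(c,ce[i],.034)[0];q=ray(c,ce[i],.09)[0]
        if (30 if n!="wrist" else 150)<st[i,4]<3000 and .3<p[0]<.75: print(n,"brass",ce[i].round(1),"table",p.round(4),"seated",q.round(4))
    for q in cv2.findContours(cv2.inRange(hsv,(0,0,200 if n=="wrist" else 225),(180,40,255)),0,2)[0]:
        if len(q)>12:
            for z in(.019,.075):
                m,r=cv2.minEnclosingCircle(np.float32(ray(c,q.reshape(-1,2),z)))
                if min(abs(2000*r-d) for d in(38.4,52.6,64.6,80.2))<2.5 and .3<m[0]<.75: print(n,"disc z",z,np.round(m,4),"d",round(2*r,4))
E
python3 look.py
```

```text
[0.4571 0.1195 0.0824] [7.071e-01 7.071e-01 6.000e-04 3.000e-04]
wrist brass [321.5 221.2] table [0.4574 0.1201] seated [0.4572 0.1441]
wrist disc z 0.075 [0.6335 0.1203] d 0.0538
wrist disc z 0.019 [0.4574 0.1201] d 0.0816
side brass [247.  139.1] table [ 0.746 -0.332] seated [ 0.7174 -0.2519]
side brass [263.3 177.9] table [ 0.6516 -0.1496] seated [ 0.6308 -0.0846]
side brass [232.5 239.1] table [0.6738 0.0797] seated [0.6512 0.1258]
side brass [320.9 261.3] table [0.4585 0.1205] seated [0.4536 0.1633]
side brass [349.3 345.8] table [0.384  0.3083] seated [0.3853 0.3356]
side disc z 0.019 [0.7493 0.4029] d 0.0359
side disc z 0.075 [0.5423 0.403 ] d 0.0645
side disc z 0.075 [0.5641 0.3686] d 0.053
side disc z 0.019 [0.3843 0.3081] d 0.0386
side disc z 0.019 [0.6279 0.1709] d 0.0403
side disc z 0.075 [0.6095 0.2087] d 0.0371
side disc z 0.019 [0.4588 0.1189] d 0.0803
side disc z 0.075 [0.6514 0.1242] d 0.0649
side disc z 0.075 [0.7297 0.01  ] d 0.0366
side disc z 0.019 [ 0.6512 -0.1491] d 0.0528
side disc z 0.019 [ 0.3317 -0.2449] d 0.0503
scene brass [367.1 111. ] table [0.3804 0.3103] seated [0.4104 0.2678]
scene brass [345.6 153.2] table [0.4569 0.1184] seated [0.4828 0.0862]
scene brass [393.1 178. ] table [0.6329 0.1586] seated [0.6493 0.1243]
scene brass [329.8 242.6] table [ 0.6502 -0.1495] seated [ 0.6658 -0.1673]
scene brass [ 79.9 390.2] table [ 0.5019 -0.8601] seated [ 0.5253 -0.8398]
scene disc z 0.019 [ 0.6483 -0.1487] d 0.0522
scene disc z 0.019 [0.4548 0.1198] d 0.0807
```

plug_60 is seated: its disc measures 0.0649 at z = 0.075 and is centred. Picking plug_76 at (0.4574,0.120) now.

Request:
arm_command --series '[[[0.5,0,25],[0,0,0],1],[[0,0,22],[0,0,0],1],[[0,0,14],[0,0,0],1],[[0,0,0],[0,0,0],1],[[0,0,0],[0,0,0],-1]]'

```text
time_s: 9.45
tool_pos: [0.4566, 0.1198, 0.0204]
tcp_rot: [0.707, 0.707, -0.0, -0.0]
contact_force: [0.6, 0.3, 0.8]
grip_width: 0.0754
gripper_force: 0.0
```

Request:
arm_command --series '[[[0,0,0],[0,0,0],-1],[[0,0,0],[0,0,0],-1],[[0,0,0],[0,0,0],-1],[[0,0,0],[0,0,0],-1],[[0,0,0],[0,0,0],-1]]'

```text
time_s: 9.87
tool_pos: [0.4572, 0.12, 0.0209]
tcp_rot: [0.707, 0.707, 0.001, 0.001]
contact_force: [0.9, -1.1, 5.1]
grip_width: 0.0223
gripper_force: 58.6
```

Request:
arm_command --series '[[[0,0,0],[0,0,0],-1],[[0,0,0],[0,0,0],-1],[[0,0,0],[0,0,0],-1],[[0,0,0],[0,0,0],-1],[[0,0,0],[0,0,0],-1]]'

```text
time_s: 10.28
tool_pos: [0.4571, 0.12, 0.0209]
tcp_rot: [0.707, 0.707, 0.001, 0.0]
contact_force: [-1.2, -0.2, 6.1]
grip_width: 0.0224
gripper_force: 58.6
```

Request:
arm_command --series '[[[0,0,-20],[0,0,0],-1],[[0,0,-35],[0,0,0],-1],[[0,0,-35],[0,0,0],-1],[[0,0,-35],[0,0,0],-1],[[0,0,-35],[0,0,0],-1]]'

```text
time_s: 10.7
tool_pos: [0.4559, 0.1197, 0.1812]
tcp_rot: [0.707, 0.707, -0.0, -0.0]
contact_force: [0.7, 0.7, -1.4]
grip_width: 0.0223
gripper_force: 59.2
```

Request:
arm_command --series '[[[26.5,9,0],[0,0,0],-1],[[26.5,9,0],[0,0,0],-1],[[26.5,9,0],[0,0,0],-1],[[26.5,9,0],[0,0,0],-1],[[26.5,9,0],[0,0,0],-1]]'

```text
time_s: 11.12
tool_pos: [0.5016, 0.2536, 0.1795]
tcp_rot: [0.707, 0.707, -0.0, -0.0]
contact_force: [0.7, -0.8, -2.1]
grip_width: 0.0222
gripper_force: 59.3
```

Request:
arm_command --series '[[[26.5,9,0],[0,0,0],-1],[[26.5,9,0],[0,0,0],-1],[[26.5,9,0],[0,0,0],-1],[[26.5,9,0],[0,0,0],-1],[[26.5,9,0],[0,0,0],-1]]'

```text
time_s: 11.53
tool_pos: [0.5465, 0.3861, 0.1792]
tcp_rot: [0.707, 0.707, -0.0, -0.0]
contact_force: [0.6, 0.1, -2.7]
grip_width: 0.0222
gripper_force: 59.3
```

Request:
arm_command --series '[[[0,0,25],[0,0,0],-1],[[0,0,25],[0,0,0],-1],[[0,0,0],[0,0,0],-1],[[0,0,0],[0,0,0],-1],[[0,0,0],[0,0,0],-1]]'

```text
time_s: 11.95
tool_pos: [0.5466, 0.3847, 0.1311]
tcp_rot: [0.707, 0.707, 0.0, 0.0]
contact_force: [0.6, 0.5, -1.9]
grip_width: 0.0223
gripper_force: 59.4
```

```bash
python3 - <<'E'
from h import *
a=[optics.read_camera(n) for n in("side","scene")]
print([proj(c,[[.5477,.3868,.07]]).round(1) for c in a])
cv2.imwrite("pics/w3.png",np.hstack([cv2.resize(a[0]["color"][220:400,150:330],None,fx=2.2,fy=2.2),cv2.resize(a[1]["color"][60:240,330:510],None,fx=2.2,fy=2.2)]))
E
```

```text
[array([[250.3, 369.4]]), array([[419. , 118.8]])]
```

View pics/w3.png

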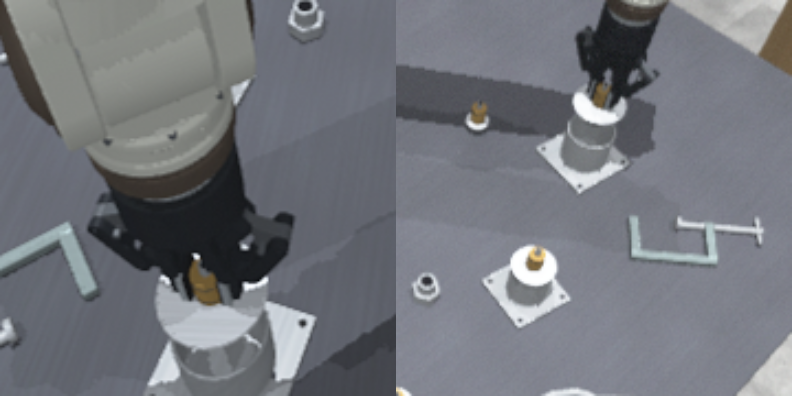

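plug_76 hangs level above its stub and plug_60 sits flat in the picture. Lowering with a +1.5/+1 mm correction.

Request:
arm_command --series '[[[1.5,1,20],[0,0,0],-1],[[0,0,18],[0,0,0],-1],[[0,0,8],[0,0,0],-1],[[0,0,5],[0,0,0],-1],[[0,0,2.5],[0,0,0],-1]]'

```text
time_s: 12.47
tool_pos: [0.5475, 0.3862, 0.0768]
tcp_rot: [0.707, 0.707, 0.0, 0.0]
contact_force: [-6.6, -4.9, 15.0]
grip_width: 0.022
gripper_force: 61.5
```

Request:
arm_command --series '[[[0,0,0.5],[0,0,0],-1],[[0,0,0],[0,0,0],-1],[[0,0,0],[0,0,0],-1],[[0,0,0],[0,0,0],-1],[[0,0,0],[0,0,0],-1]]'

```text
time_s: 12.88
tool_pos: [0.5479, 0.3866, 0.077]
tcp_rot: [0.707, 0.707, 0.001, 0.0]
contact_force: [-0.8, -0.7, 4.1]
grip_width: 0.0222
gripper_force: 60.0
```

Request:
arm_command --series '[[[0,0,0],[0,0,0],1],[[0,0,0],[0,0,0],1],[[0,0,0],[0,0,0],1],[[0,0,0],[0,0,0],1],[[0,0,0],[0,0,0],1]]'

```text
time_s: 13.3
tool_pos: [0.5474, 0.3863, 0.0757]
tcp_rot: [0.707, 0.707, -0.0, -0.0]
contact_force: [0.7, 0.8, -0.6]
grip_width: 0.0809
gripper_force: 0.0
```

Request:
arm_command --series '[[[0,0,-15],[0,0,0],1],[[0,0,-30],[0,0,0],1],[[0,0,-30],[0,0,0],1],[[-12,-25,-10],[0,0,0],1],[[-13,-28,0],[0,0,0],1]]'

```text
time_s: 13.72
tool_pos: [0.4959, 0.3622, 0.1636]
tcp_rot: [0.707, 0.707, 0.002, 0.0]
contact_force: [-0.2, -0.2, 0.1]
grip_width: 0.0854
gripper_force: 0.0
```

Request:
arm_command --series '[[[-13,-28,0],[0,0,0],1],[[-13,-28,0],[0,0,0],1],[[-13,-28,0],[0,0,0],1],[[-14,-29,0],[0,0,0],1],[[0,0,20],[0,0,0],1]]'

```text
time_s: 14.13
tool_pos: [0.3791, 0.3075, 0.1448]
tcp_rot: [0.707, 0.707, 0.003, 0.0]
contact_force: [1.2, 1.5, -0.2]
grip_width: 0.0856
gripper_force: 0.0
```

Request:
arm_command --series '[[[0,0,30],[0,0,0],1],[[0,0,30],[0,0,0],1],[[0,0,0],[0,0,0],1],[[0,0,0],[0,0,0],1],[[0,0,0],[0,0,0],1]]'

```text
time_s: 14.55
tool_pos: [0.382, 0.3087, 0.0824]
tcp_rot: [0.707, 0.707, 0.001, 0.0]
contact_force: [0.4, -0.4, 0.4]
grip_width: 0.0851
gripper_force: 0.0
```

```bash
python3 look.py
```

```text
[0.382  0.3087 0.0824] [7.071e-01 7.071e-01 7.000e-04 1.000e-04]
wrist brass [322.4 222.1] table [0.3828 0.3087] seated [0.3824 0.3328]
wrist disc z 0.019 [0.3828 0.3097] d 0.0389
side brass [246.9 139. ] table [ 0.7463 -0.3322] seated [ 0.7176 -0.252 ]
side brass [263.3 177.9] table [ 0.6516 -0.1496] seated [ 0.6308 -0.0846]
side brass [232.5 239.1] table [0.6737 0.0797] seated [0.6511 0.1259]
side brass [349.2 345.7] table [0.3844 0.3083] seated [0.3856 0.3356]
side brass [248.3 364.3] table [0.5619 0.3642] seated [0.5485 0.3869]
side disc z 0.075 [0.5491 0.3857] d 0.0809
side disc z 0.075 [0.6515 0.1243] d 0.0648
side disc z 0.019 [ 0.6516 -0.1494] d 0.0521
scene brass [367.1 111.1] table [0.3805 0.31  ] seated [0.4105 0.2676]
scene brass [419.9 114.8] table [0.5242 0.4352] seated [0.5465 0.386 ]
scene brass [393. 178.] table [0.6327 0.1586] seated [0.6492 0.1242]
scene brass [329.8 242.7] table [ 0.6506 -0.1497] seated [ 0.6661 -0.1675]
scene brass [ 79.9 390.2] table [ 0.5019 -0.8601] seated [ 0.5253 -0.8398]
scene disc z 0.019 [ 0.6479 -0.1489] d 0.0526
scene disc z 0.075 [0.5456 0.3867] d 0.0813
```

plug_76 is seated and centred, with its disc at z = 0.075. Picking plug_34 and carrying it to stub_34.

Request:
arm_command --series '[[[0,0.5,25],[0,0,0],1],[[0,0,22],[0,0,0],1],[[0,0,14],[0,0,0],1],[[0,0,0],[0,0,0],1],[[0,0,0],[0,0,0],-1]]'

```text
time_s: 15.12
tool_pos: [0.3821, 0.3084, 0.0204]
tcp_rot: [0.707, 0.707, -0.0, -0.0]
contact_force: [0.7, -0.5, 0.1]
grip_width: 0.0754
gripper_force: 0.0
```

Request:
arm_command --series '[[[0,0,0],[0,0,0],-1],[[0,0,0],[0,0,0],-1],[[0,0,0],[0,0,0],-1],[[0,0,0],[0,0,0],-1],[[0,0,0],[0,0,0],-1]]'

```text
time_s: 15.53
tool_pos: [0.3823, 0.3087, 0.0208]
tcp_rot: [0.707, 0.707, 0.001, -0.0]
contact_force: [-0.4, 0.2, 5.8]
grip_width: 0.0223
gripper_force: 58.6
```

Request:
arm_command --series '[[[0,0,0],[0,0,0],-1],[[0,0,0],[0,0,0],-1],[[0,0,0],[0,0,0],-1],[[0,0,0],[0,0,0],-1],[[0,0,0],[0,0,0],-1]]'

```text
time_s: 15.95
tool_pos: [0.3823, 0.3087, 0.0208]
tcp_rot: [0.707, 0.707, 0.001, -0.0]
contact_force: [-1.9, -1.1, 5.8]
grip_width: 0.0224
gripper_force: 58.6
```

Request:
arm_command --series '[[[0,0,-20],[0,0,0],-1],[[0,0,-35],[0,0,0],-1],[[0,0,-35],[0,0,0],-1],[[0,0,-35],[0,0,0],-1],[[0,0,-35],[0,0,0],-1]]'

```text
time_s: 16.37
tool_pos: [0.3817, 0.3081, 0.1815]
tcp_rot: [0.707, 0.707, 0.0, -0.0]
contact_force: [1.7, 0.7, 0.0]
grip_width: 0.0222
gripper_force: 58.9
```

Request:
arm_command --series '[[[-34,7,0],[0,0,0],-1],[[-34,7,0],[0,0,0],-1],[[-34,7,0],[0,0,0],-1],[[-34,7,0],[0,0,0],-1],[[-34,7,0],[0,0,0],-1]]'

```text
time_s: 16.78
tool_pos: [0.4169, 0.1369, 0.18]
tcp_rot: [0.707, 0.707, 0.0, 0.0]
contact_force: [1.4, 0.2, -1.4]
grip_width: 0.0227
gripper_force: 58.9
```

Request:
arm_command --series '[[[-34,7,0],[0,0,0],-1],[[-34,7,0],[0,0,0],-1],[[-34,7,0],[0,0,0],-1],[[-34,7,0],[0,0,0],-1],[[-34,7,0],[0,0,0],-1]]'

```text
time_s: 17.2
tool_pos: [0.4519, -0.0334, 0.18]
tcp_rot: [0.707, 0.707, 0.0, 0.0]
contact_force: [0.4, 0.7, -0.4]
grip_width: 0.0223
gripper_force: 58.9
```

Request:
arm_command --series '[[[-34,7,0],[0,0,0],-1],[[-34,7,0],[0,0,0],-1],[[-34,7,0],[0,0,0],-1],[[-34,7,0],[0,0,0],-1],[[-34,7,0],[0,0,0],-1]]'

```text
time_s: 17.62
tool_pos: [0.4869, -0.2035, 0.1799]
tcp_rot: [0.707, 0.707, 0.0, 0.0]
contact_force: [-0.1, 1.7, -1.1]
grip_width: 0.0223
gripper_force: 58.9
```

Request:
arm_command --series '[[[-34,7,0],[0,0,0],-1],[[-34,7,0],[0,0,0],-1],[[-34,7,0],[0,0,0],-1],[[0,0,0],[0,0,0],-1],[[0,0,0],[0,0,0],-1]]'

```text
time_s: 18.03
tool_pos: [0.5077, -0.3051, 0.1788]
tcp_rot: [0.708, 0.706, -0.0, -0.001]
contact_force: [-0.3, 1.4, -0.4]
grip_width: 0.0223
gripper_force: 59.0
```

```bash
python3 - <<'E'
from h import *
print(read_state()["tool_pos"],read_state()["tcp_rot"])
c=optics.read_camera("wrist")
cv2.imwrite("pics/w4.png",c["color"]);print(proj(c,[[.526,-.378,.07],[.526,-.378,.008]]))
E
```

```text
[ 0.50767249 -0.30509945  0.17881225] [ 7.07966042e-01  7.06246025e-01 -1.80192024e-04 -7.76192717e-04]
[[340.7970082  267.82838576]
 [337.49312536 238.47280138]]
```

View pics/w4.png

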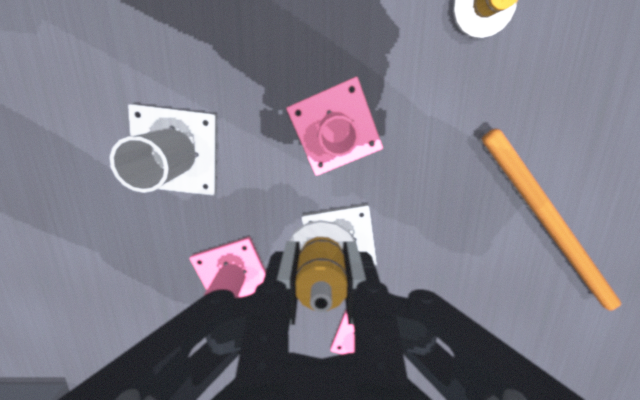

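The wrist view shows stub_34's plate corners at (303,213) and (367,205), with its centre about (339,240) against a predicted (337.5,238.5). The stub_48 rim is at (140,164).

```bash
python3 - <<'E'
from h import *
c=optics.read_camera("wrist")
p=ray(c,[(303,213),(367,205)],.008);d=p[1]-p[0];n=np.array([d[1],-d[0]]);n*=-np.sign(n[1])*1 if n[1]>0 else 1
print("34 edge",np.linalg.norm(d),"centre",p.mean(0)+n/np.linalg.norm(n)*.0375)
print("48 rim",ray(c,[(140,164)],.07), "d",np.linalg.norm(np.diff(ray(c,[(110,164),(169,164)],.07),axis=0)))
E
```

```text
34 edge 0.07109192598063446 centre [ 0.52765676 -0.37834479]
48 rim [[ 0.35461602 -0.27690225]] d 0.04984664941411511
```

Request:
arm_command --series '[[[-25,6,0],[0,0,0.003],-1],[[-25,6,0],[0,0,0],-1],[[-22,6,20],[0,0,0],-1],[[0,0,25],[0,0,0],-1],[[0,0,0],[0,0,0],-1]]'

```text
time_s: 18.55
tool_pos: [0.5245, -0.3742, 0.13]
tcp_rot: [0.708, 0.706, -0.0, -0.003]
contact_force: [-1.2, 1.5, -1.3]
grip_width: 0.022
gripper_force: 59.0
```

Request:
arm_command --series '[[[0,0,0],[0,0,0],-1],[[0,0,0],[0,0,0],-1],[[0,0,0],[0,0,0],-1],[[0,0,0],[0,0,0],-1],[[0,0,0],[0,0,0],-1]]'

```text
time_s: 18.97
tool_pos: [0.5262, -0.3755, 0.1363]
tcp_rot: [0.708, 0.706, 0.0, 0.001]
contact_force: [-0.1, 0.7, -0.7]
grip_width: 0.0221
gripper_force: 59.0
```

```bash
python3 - <<'E'
from h import *
print(read_state()["tool_pos"])
a=[optics.read_camera(n) for n in("side","scene")]
print([proj(c,[[.526,-.378,.07]]).round(1) for c in a])
cv2.imwrite("pics/w5.png",np.hstack([cv2.resize(a[0]["color"][70:170,270:370],None,fx=4,fy=4),cv2.resize(a[1]["color"][210:310,190:290],None,fx=4,fy=4)]))
E
```

```text
[ 0.52624645 -0.37550885  0.13629776]
[array([[317.5, 125.5]]), array([[240.2, 260.8]])]
```

View pics/w5.png

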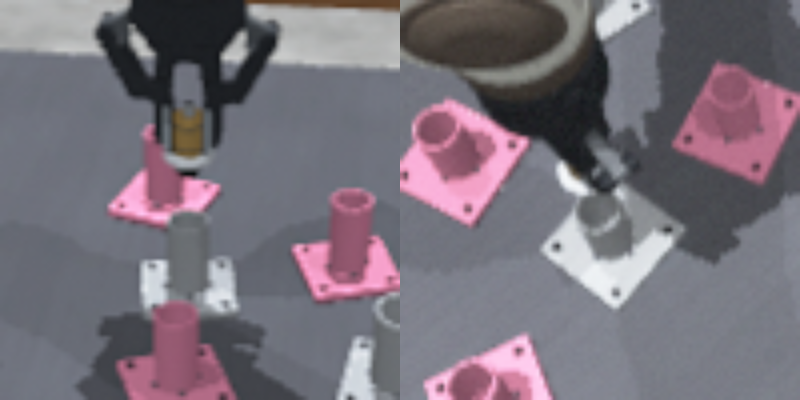

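Request:
arm_command --series '[[[-2,0,20],[0,0,0],-1],[[0,0,18],[0,0,0],-1],[[0,0,5],[0,0,0],-1],[[0,0,0],[0,0,0],-1],[[0,0,0],[0,0,0],-1]]'

```text
time_s: 19.48
tool_pos: [0.5258, -0.3777, 0.0924]
tcp_rot: [0.708, 0.706, 0.0, 0.0]
contact_force: [-0.6, 0.5, 0.4]
grip_width: 0.0227
gripper_force: 59.1
```

Request:
arm_command --series '[[[0,0,4],[0,0,0],-1],[[0,0,4],[0,0,0],-1],[[0,0,0],[0,0,0],-1],[[0,0,0],[0,0,0],-1],[[0,0,0],[0,0,0],-1]]'

```text
time_s: 19.9
tool_pos: [0.526, -0.378, 0.0841]
tcp_rot: [0.708, 0.706, 0.0, 0.0]
contact_force: [1.5, -2.5, -0.2]
grip_width: 0.0225
gripper_force: 59.1
```

No contact on the rim so far, so the plug is inside the bore. Continuing.

Request:
arm_command --series '[[[0,0,4],[0,0,0],-1],[[0,0,3],[0,0,0],-1],[[0,0,0.5],[0,0,0],-1],[[0,0,0],[0,0,0],-1],[[0,0,0],[0,0,0],-1]]'

```text
time_s: 20.32
tool_pos: [0.5262, -0.3785, 0.077]
tcp_rot: [0.708, 0.706, -0.0, 0.001]
contact_force: [0.9, -4.7, 4.2]
grip_width: 0.0226
gripper_force: 60.0
```

Request:
arm_command --series '[[[0,0,0],[0,0,0],1],[[0,0,0],[0,0,0],1],[[0,0,0],[0,0,0],1],[[0,0,0],[0,0,0],1],[[0,0,0],[0,0,0],1]]'

```text
time_s: 20.73
tool_pos: [0.5256, -0.3774, 0.0759]
tcp_rot: [0.708, 0.706, 0.0, -0.0]
contact_force: [0.9, -0.1, -0.1]
grip_width: 0.0813
gripper_force: 0.0
```

Request:
arm_command --series '[[[0,0,-15],[0,0,0],1],[[0,0,-30],[0,0,0],1],[[0,0,-30],[0,0,0],1],[[28,15,-10],[0,0,0],1],[[28,15,0],[0,0,0],1]]'

```text
time_s: 21.15
tool_pos: [0.5567, -0.3228, 0.1651]
tcp_rot: [0.709, 0.705, 0.001, 0.002]
contact_force: [1.2, -0.6, -0.2]
grip_width: 0.0855
gripper_force: 0.0
```

Request:
arm_command --series '[[[29,16,0],[0,0,0],1],[[29,16,0],[0,0,0],1],[[29,16,0],[0,0,0],1],[[29,16,0],[0,0,0],1],[[29,16,0],[0,0,0],1]]'

```text
time_s: 21.57
tool_pos: [0.6369, -0.1754, 0.1612]
tcp_rot: [0.708, 0.706, -0.0, -0.0]
contact_force: [0.7, -0.9, 0.5]
grip_width: 0.0856
gripper_force: 0.0
```

Request:
arm_command --series '[[[28,15,20],[0,0,0],1],[[0,0,30],[0,0,0],1],[[0,0,30],[0,0,0],1],[[0,0,0],[0,0,0],1],[[0,0,0],[0,0,0],1]]'

```text
time_s: 21.98
tool_pos: [0.6503, -0.1487, 0.08]
tcp_rot: [0.708, 0.706, -0.001, -0.002]
contact_force: [-0.4, 0.5, 1.0]
grip_width: 0.0854
gripper_force: 0.0
```

```bash
python3 look.py
```

```text
[ 0.6503 -0.1487  0.08  ] [ 0.7081  0.7061 -0.001  -0.0016]
wrist brass [320.8 223.3] table [ 0.6498 -0.1485] seated [ 0.6501 -0.1242]
wrist brass [358.3 347.2] table [ 0.679  -0.2539] seated [ 0.6707 -0.1984]
wrist disc z 0.075 [ 0.4602 -0.2146] d 0.0652
wrist disc z 0.019 [ 0.6498 -0.1479] d 0.054
wrist disc z 0.075 [ 0.6501 -0.1255] d 0.0392
side brass [350.7  66.1] table [ 0.4496 -0.9077] seated [ 0.4455 -0.7801]
side brass [316.9 119.3] table [ 0.54   -0.4738] seated [ 0.5284 -0.3819]
side brass [257.8 150.1] table [ 0.6979 -0.2776] seated [ 0.6733 -0.2019]
side brass [263.3 178.3] table [ 0.6512 -0.1481] seated [ 0.6305 -0.0831]
side brass [232.5 239.1] table [0.6738 0.0797] seated [0.6512 0.1258]
side brass [248.3 364.5] table [0.5617 0.3646] seated [0.5483 0.3872]
side disc z 0.019 [0.7493 0.4029] d 0.0359
side disc z 0.075 [0.4979 0.3974] d 0.0646
side disc z 0.075 [0.6514 0.1242] d 0.065
side disc z 0.075 [0.7297 0.01  ] d 0.0366
side disc z 0.019 [ 0.3188 -0.2558] d 0.0388
side disc z 0.019 [ 0.3898 -0.2722] d 0.0525
side disc z 0.075 [ 0.5429 -0.2839] d 0.0631
scene brass [419.9 114.8] table [0.5242 0.4352] seated [0.5465 0.386 ]
scene brass [393. 178.] table [0.6327 0.1586] seated [0.6492 0.1242]
scene brass [329.7 242.6] table [ 0.6501 -0.1494] seated [ 0.6656 -0.1673]
scene brass [238.1 258.3] table [ 0.5011 -0.3738] seated [ 0.5246 -0.3796]
scene brass [ 79.9 390.2] table [ 0.502  -0.8601] seated [ 0.5254 -0.8399]
scene disc z 0.019 [ 0.648  -0.1486] d 0.0515
scene disc z 0.019 [0.6647 0.083 ] d 0.0526
scene disc z 0.019 [0.5876 0.3985] d 0.0515
scene disc z 0.075 [0.5453 0.3863] d 0.0809
```

plug_34 is in place at about (0.5265,-0.380). Picking the last plug, plug_48.

Request:
arm_command --series '[[[0,0,25],[0,0,0],1],[[0,0,20],[0,0,0],1],[[0,0,13.5],[0,0,0],1],[[0,0,0],[0,0,0],1],[[0,0,0],[0,0,0],1]]'

```text
time_s: 22.55
tool_pos: [0.6516, -0.1494, 0.0236]
tcp_rot: [0.708, 0.706, 0.0, 0.0]
contact_force: [0.3, -0.1, 0.9]
grip_width: 0.085
gripper_force: 0.0
```

Request:
arm_command --series '[[[0,0,0],[0,0,0],-1],[[0,0,0],[0,0,0],-1],[[0,0,0],[0,0,0],-1],[[0,0,0],[0,0,0],-1],[[0,0,0],[0,0,0],-1]]'

```text
time_s: 22.97
tool_pos: [0.6517, -0.1491, 0.0234]
tcp_rot: [0.708, 0.706, 0.0, 0.0]
contact_force: [-3.2, -0.2, 2.7]
grip_width: 0.0255
gripper_force: 1.5
```

Request:
arm_command --series '[[[0,0,0],[0,0,0],-1],[[0,0,0],[0,0,0],-1],[[0,0,0],[0,0,0],-1],[[0,0,0],[0,0,0],-1],[[0,0,0],[0,0,0],-1]]'

```text
time_s: 23.38
tool_pos: [0.6516, -0.1491, 0.0234]
tcp_rot: [0.708, 0.706, 0.0, 0.0]
contact_force: [-1.2, 0.0, 6.2]
grip_width: 0.0221
gripper_force: 58.8
```

Request:
arm_command --series '[[[0,0,-20],[0,0,0],-1],[[0,0,-35],[0,0,0],-1],[[0,0,-35],[0,0,0],-1],[[0,0,-35],[0,0,0],-1],[[0,0,-35],[0,0,0],-1]]'

```text
time_s: 23.8
tool_pos: [0.6511, -0.1489, 0.1839]
tcp_rot: [0.708, 0.706, -0.0, -0.0]
contact_force: [1.7, -0.1, -1.7]
grip_width: 0.0225
gripper_force: 58.9
```

Request:
arm_command --series '[[[-13,-29.5,0],[0,0,0],-1],[[-13,-29.5,0],[0,0,0],-1],[[-13,-29.5,0],[0,0,0],-1],[[-13,-29.5,0],[0,0,0],-1],[[-13,-29.5,0],[0,0,0],-1]]'

```text
time_s: 24.22
tool_pos: [0.5023, -0.2139, 0.1822]
tcp_rot: [0.708, 0.706, -0.0, -0.0]
contact_force: [-0.8, -1.1, -1.1]
grip_width: 0.0221
gripper_force: 59.2
```

Request:
arm_command --series '[[[-13,-29.5,0],[0,0,0],-1],[[-13,-29.5,0],[0,0,0],-1],[[-13,-29.5,0],[0,0,0],-1],[[-13,-29.5,0],[0,0,0],-1],[[-13,-29.5,0],[0,0,0],-1]]'

```text
time_s: 24.63
tool_pos: [0.3546, -0.2784, 0.1824]
tcp_rot: [0.708, 0.706, -0.0, -0.0]
contact_force: [0.1, -0.8, -1.4]
grip_width: 0.0224
gripper_force: 59.2
```

Request:
arm_command --series '[[[0,0,25],[0,0,0],-1],[[0,0,25],[0,0,0],-1],[[0,0,0],[0,0,0],-1],[[0,0,0],[0,0,0],-1],[[0,0,0],[0,0,0],-1]]'

```text
time_s: 25.05
tool_pos: [0.3565, -0.2782, 0.1338]
tcp_rot: [0.708, 0.706, 0.0, 0.0]
contact_force: [-0.2, 0.2, -1.2]
grip_width: 0.022
gripper_force: 59.3
```

Request:
arm_command --series '[[[0.5,-2,20],[0,0,0],-1],[[0,0,18],[0,0,0],-1],[[0,0,8],[0,0,0],-1],[[0,0,5],[0,0,0],-1],[[0,0,2],[0,0,0],-1]]'

```text
time_s: 25.47
tool_pos: [0.3545, -0.2777, 0.0802]
tcp_rot: [0.708, 0.706, 0.0, 0.0]
contact_force: [0.8, 0.5, -1.2]
grip_width: 0.0225
gripper_force: 59.3
```

Request:
arm_command --series '[[[0,0,1],[0,0,0],-1],[[0,0,0.5],[0,0,0],-1],[[0,0,0],[0,0,0],-1],[[0,0,0],[0,0,0],-1],[[0,0,0],[0,0,0],-1]]'

```text
time_s: 25.88
tool_pos: [0.3546, -0.2779, 0.0794]
tcp_rot: [0.708, 0.706, 0.0, 0.001]
contact_force: [-1.4, 2.9, 5.5]
grip_width: 0.022
gripper_force: 60.1
```

Seated height reached with contact. Releasing, lifting clear and checking.

Request:
arm_command --series '[[[0,0,0],[0,0,0],1],[[0,0,0],[0,0,0],1],[[0,0,0],[0,0,0],1],[[0,0,0],[0,0,0],1],[[0,0,0],[0,0,0],1]]'

```text
time_s: 26.3
tool_pos: [0.3541, -0.2777, 0.0782]
tcp_rot: [0.708, 0.706, -0.0, -0.0]
contact_force: [-0.7, 0.4, -0.5]
grip_width: 0.0807
gripper_force: 0.0
```

Request:
arm_command --series '[[[0,0,-15],[0,0,0],1],[[0,0,-30],[0,0,0],1],[[0,0,-35],[0,0,0],1],[[0,0,-35],[0,0,0],1],[[0,0,-30],[0,0,0],1]]'

```text
time_s: 26.72
tool_pos: [0.354, -0.2776, 0.2255]
tcp_rot: [0.708, 0.706, 0.0, 0.0]
contact_force: [0.6, -0.1, -1.0]
grip_width: 0.0856
gripper_force: 0.0
```

Request:
arm_command --series '[[[-35,0,0],[0,0,0],1],[[-35,0,0],[0,0,0],1],[[-35,0,0],[0,0,0],1],[[-35,0,0],[0,0,0],1],[[0,0,0],[0,0,0],1]]'

```text
time_s: 27.13
tool_pos: [0.3532, -0.4222, 0.2212]
tcp_rot: [0.709, 0.705, -0.0, -0.001]
contact_force: [1.2, -0.2, -0.3]
grip_width: 0.0854
gripper_force: 0.0
```

```bash
python3 look.py | grep -v wrist; python3 - <<'E'
from h import *
a=[optics.read_camera(n)["color"] for n in("side","scene")]
cv2.imwrite("pics/f.png",np.hstack([cv2.resize(a[0][80:400,190:420],(400,556)),cv2.resize(a[1][90:310,200:450][:, :],(400,352)) if 0 else cv2.resize(a[1][95:300,210:450],(400,556))]))
E
```

```text
[ 0.3532 -0.4222  0.2212] [ 7.091e-01  7.051e-01 -4.000e-04 -7.000e-04]
side brass [378.5  67.3] table [ 0.3339 -0.9084] seated [ 0.3393 -0.7806]
side brass [316.8 119.4] table [ 0.5402 -0.4728] seated [ 0.5285 -0.3811]
side brass [246.9 139. ] table [ 0.7462 -0.3321] seated [ 0.7176 -0.252 ]
side brass [372.2 141.9] table [ 0.352  -0.3597] seated [ 0.3559 -0.2772]
side brass [232.5 239.1] table [0.6737 0.0797] seated [0.6511 0.1258]
side brass [248.3 364.5] table [0.5618 0.3645] seated [0.5484 0.3872]
side disc z 0.019 [0.7493 0.4029] d 0.0359
side disc z 0.075 [0.4979 0.3975] d 0.0645
side disc z 0.075 [0.6069 0.198 ] d 0.0536
side disc z 0.075 [0.6514 0.1242] d 0.0649
side disc z 0.075 [ 0.5466 -0.2781] d 0.0518
scene brass [419.9 114.8] table [0.5242 0.4352] seated [0.5465 0.386 ]
scene brass [393.1 178. ] table [0.6329 0.1586] seated [0.6493 0.1243]
scene brass [229.4 196.5] table [ 0.3199 -0.2663] seated [ 0.3532 -0.2779]
scene brass [238.1 258.3] table [ 0.5011 -0.3738] seated [ 0.5246 -0.3796]
scene brass [ 79.9 390.2] table [ 0.502  -0.8601] seated [ 0.5255 -0.8398]
scene disc z 0.019 [ 0.6001 -0.5214] d 0.0375
scene disc z 0.019 [ 0.5757 -0.5465] d 0.0364
scene disc z 0.075 [0.5456 0.3867] d 0.0813
```

View pics/f.png

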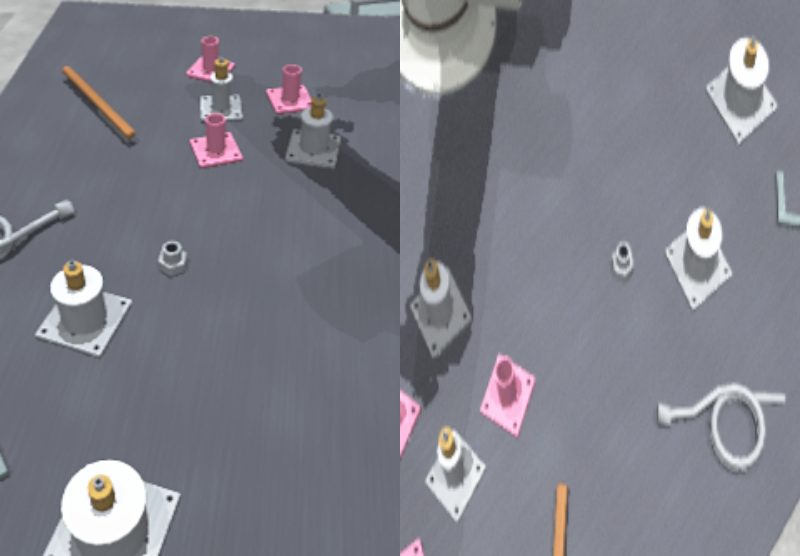

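Both views show all four plugs upright on their own stubs, the two-view hub positions agree within about 4 mm, and the union has not moved. Handing in.

```bash
python3 -c "
from workcell import arm
print(arm.sign_off())"
```

```text
the job is handed in; nothing more can be done
None
```

All four purge plugs are seated in the stubs of their own size and the union has not moved; I handed the job in at about 27 s of the 106 s allowed, and the hand-in returned no verdict.

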